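Stow a gauge block in a chest with a folding lid stay

ROBOT

A 7-joint arm with a two-finger parallel gripper is mounted at the origin on a cart in front of the work surface, level with it; the furniture and walls round the work are solid. World frame = base frame: x ahead of the robot, y to its left, z up, the work surface at z = 0. Lengths are in mm, angles in rad, forces in N, time in s.
With the tool pointing down it reaches from about 400 to 850 mm from the base axis. Payload 4.4 kg.
Tool frame: the origin (TCP) lies midway between the tips of the shut fingers; the grasp point (between the pads) lies manip.grip_point_offset behind it (manip.grip_point_offset is the distance from the TCP to the grasp point, in mm); z points along the fingers, y is the line along which they close (so a half turn about z gives the same grasp; the last joint's range is limited). The gripper opens to 94 mm and grips with 3 to 60 N. Pads are 16 mm wide; open, the fingers measure 119 mm over their backs; the gripper's body (75 mm by 177 mm) begins 78 mm behind the grasp point.
Start: joints at [1.143, 0.628, 0.038, 1.517, -0.027, 0.996, -0.02], TCP at [230.102, -607.924, 205.478] pointing down, gripper open.
Joint ranges: [-3.06, 3.06], [-0.37, 2.12], [-1.25, 1.32], [0.18, 2.47], [-1.1, 4.24], [0.23, 1.98], [-2.94, 2.94]. Speed limits (rad/s): [2.57, 2.57, 3.14, 3.14, 3.14, 3.14, 3.14].

INTERFACE

Orientations are given as a unit quaternion [w, x, y, z].
In Python, from rig import manip, claw, optics gives the robot as it stands. Calls block until the motion is done:
- manip.move_to(position, orientation): joint-space move of the TCP to a pose.
- manip.move_linear(position, rot=None, v=150, force_limit=None): straight line of the TCP; rot=None keeps the orientation; v is the mean speed in mm/s. With force_limit (N) it stops when the force on the tool has changed by that much, and returns True; else False.
- manip.move_j(angles): joint-space move.
- claw.ungrasp() and claw.grasp(grasp_force=None): open the fingers fully, or close them until they stop; grasp_force is the grip in N (None keeps the last).
- manip.sleep(seconds).
- manip.ik(position, orientation): joint angles nearest the present ones, or None.
- optics.capture(name): name is "side" or "top"; returns the picture (400x640x3 uint8, red, green, blue); there is no depth.
- optics.get_calibration(name): a dict with "fov_y" (degrees; the focal length in pixels is half the picture's height over the tangent of half this angle, whatever the lens; pixels are square), "cx", "cy" (the principal point, pixels), "extrinsics" (4x4, takes a point from camera to world coordinates). Camera axes: x right, y down, z forward; pixel columns grow to the right and rows downward; lengths in mm; the calibration is good to about 2 mm. A picture is of the moment at which its call begins. get_calibration takes no time and is no camera call.
A pose or a line that the arm cannot do raises manip.IKError and nothing moves.
- manip.finish_job(): hands the job in; it is judged then, once.
Trained networks look in the newest picture that a camera, given by its name, has taken for a name from the list of things; names that differ only in an ending like _2 or _b are one class to them, and where a whole thing is asked for, a point or a joint stands for the part that bears it (a point fixed in the world has none). Each returns a list of dicts, best first, with "conf" (0 to 1); they miss things now and then, are a little off and sometimes report something else, mostly with a low value. They report only what shows in the picture. A call takes as long as a camera call. They do not tell look-alikes from the thing itself.
- optics.recognise(camera, name): "point" ([column, row] in pixels, amid what is visible of it).
- optics.regions_of(camera, name): "pixels" (400x640 bool, what is visible of it) and "point" ([column, row] in pixels, amid what is visible of it).
- optics.pinpoint(camera, name): "point" ([column, row] in pixels: a listed point, or the origin of a listed thing).
Readings, each from a call of its own:
- manip.get_t(): time.
- manip.get_joint_pos(): joint angles.
- manip.get_qd(): joint speeds.
- manip.get_joint_efforts(): joint torques, N m.
- manip.get_tcp_pos(): TCP position.
- manip.get_tool_rot(): TCP orientation.
- manip.get_wrist_force(): force on the tool from outside, world axes, zero at the start.
- manip.get_wrist_torque(): the same for the moment, N m.
- manip.get_grip_width(): opening from 0.0 (shut) to 1.0 (fully open).
- manip.get_finger_force(): force on a finger pad.
Only numpy, scipy, OpenCV 4.12 (cv2) and the standard library are available. Lean on these libraries where they do the work, as an engineer would, in place of code of your own. Each camera call takes 0.05 s, during which the arm holds its last target. There are 200 camera calls.

TASK

Put the gauge block away in the grey chest: raise the lid gently by its front bar until the folding stay on its right-hand side locks and carries the lid without you, then set the block down flat on the chest floor. Then break the stay by drawing its knob towards the front of the chest and let the lid down under control until it is fully shut. Do not force the lid or the stay, never let the lid fall, do not drop the block, and leave the ring gauge and the upright pins as they stand.

Things in the scene. Friction and masses are not known exactly. Their poses are not given: they have to be found in the camera images.
- chest: Grey sheet-steel chest, fixed; 180 (x) x 200 (y) x 85 mm high without lid; walls 6 mm, inside 168 x 188 mm, what lies on its matted floor rests 6 mm above the worktop. Origin under its centre; x points from its front to the hinge at the back, y to its left, z up. Its front (-x) faces the robot within 20 degrees.
- lid_hinge (a point): Middle of the lid's hinge axis (along the chest's y): 90 mm behind the chest's centre, 87 mm above the worktop; fixed. The lid is a 10 mm plate of about 0.8 kg with a counterbalance spring: about 2 N at its bar raise it, yet let go unlocked it falls shut and slams.
- lid (a joint): Lid angle in rad, 0 shut, growing as the front rises. The stay, drawn straight, stops the lid somewhere between 1.26 and 1.47 rad: its foot is clamped anywhere in a short slot, so the angle must be felt. Within 1.5 degrees of the stop the spring-loaded knee snaps over and locks; locked, the lid rests up to 1 degree below the stop. Pulling on only strains the stay.
- lid_bar (a point): Middle of the steel pull bar on the lid's front edge: round, 12 mm diameter, 110 mm long, along the chest's y, 32 mm clear of the front; 220 mm in front of the hinge and 5 mm above it when shut. Turns with the lid; locked open, it stands about 300 mm above the worktop, over the rear half of the chest.
- stay_slot (a point): Middle of the slotted plate on the chest's right (-y) side, at x = -30, z = 45 mm of the chest; fixed. The stay's foot pivot is clamped up to 6 mm above or below it, in a slot that slopes up and back at 57 degrees. The stay is two 88 mm bars, foot to knee and knee to lid; folded, the knee points to the front.
- stay_knob (a point): Grip point on the knee's black knob: round pin, 12 mm diameter, 56 mm long, along the chest's y, out to the right; the point is 20 mm from its free end, 161 mm right of the chest's centre. It moves on an 88 mm circle about the foot: lid shut, it is at x = -97, z = 101 mm (2 mm either way) of the chest; locked, near x = 29, z = 110 mm (6 mm either way) (6 degrees past straight, towards the hinge).
- stay_knee (a point): Knee pivot, behind the knob. About 4 to 5 N on the knob towards the front (-x) breaks the locked stay. Past straight the lid's weight drives the knob on towards the front with up to about 12 N; near the end 1 mm at the knob is about 2 degrees of lid. Knob held between two fingers, the lid can be let down.
- stay_end (a joint): Stretch in m of the sprung fitting at the stay's upper end, where a pin ties it to the lid 100 mm from the hinge: 0 relaxed, growing as the lid is pulled against the stop, about 0.14 mm for each N at the bar. Beyond 2 mm (some 15 N) the stay is overstrained.
- gauge_block: Plain steel-grey rectangular block, 60 x 34 x 24 mm (x, y, z), lying flat on the worktop to the left in front of the chest. Origin at the centre of its underside.
- ring_gauge: Bystander: steel ring lying flat, outer diameter 62 mm, 16 mm high. Origin at the centre of its underside.
- gauge_pin_1: Bystander: upright steel pin, 10 mm diameter, 46 mm high. Origin at the centre of its underside.
- gauge_pin_2: Bystander: upright steel pin, 12 mm diameter, 36 mm high. Origin as above.
- gauge_pin_3: Bystander: upright steel pin, 10 mm diameter, 44 mm high. Origin as above.
There are look-alikes about, which are no part of the job. Several things look just like the gauge_block: the one meant starts nearest to the robot's base.

How it is judged (in metres and radians):
On the way, in this order (a step that is already met when the one before it is completed fails the run):
1. the lid stands open on its locked stay with nothing touching it (value of joint lid above 1.2 rad and contact force between anything else and lid below 0.1 N and contact force between the fingers and chest below 0.1 N and velocity of joint lid between -0.05 and 0.05 rad/s), for 0.4 s.
2. the gauge block lies flat and released on the chest floor while the lid stands open on its stay (x of gauge_block in the frame of chest between -0.078 and 0.078 m and y of gauge_block in the frame of chest between -0.09 and 0.09 m and z of gauge_block in the frame of chest between 0 and 0.012 m and angle between gauge_block's own z axis and vertical below 0.2 rad and value of joint lid above 1.2 rad and contact force between the fingers and gauge_block below 0.1 N and linear speed of gauge_block below 0.02 m/s), for 0.2 s.
At the end, for the whole second after the job is handed in: The lid is shut (under 0.03 rad) and at rest, and the gauge block lies flat and at rest on the chest floor (x of gauge_block in the frame of chest between -0.078 and 0.078 m and y of gauge_block in the frame of chest between -0.09 and 0.09 m and z of gauge_block in the frame of chest between 0 and 0.012 m and angle between gauge_block's own z axis and vertical below 0.2 rad and value of joint lid below 0.03 rad and velocity of joint lid between -0.05 and 0.05 rad/s and linear speed of gauge_block below 0.02 m/s); the robot touches nothing.
It fails at once if the lid falls (closing faster than 2.5 rad/s) (velocity of joint lid below -2.5 rad/s).
It fails at once if the stay is strained: its sprung end is stretched by more than 2 mm (value of joint stay_end above 0.002 m and value of joint lid above 1 rad).
It fails at once if the gauge block is dropped (moves faster than 0.6 m/s with no finger on it) (contact force between the fingers and gauge_block below 0.05 N and linear speed of gauge_block above 0.6 m/s).
It fails at once if the ring gauge or an upright pin is pushed more than 20 mm or knocked over (distance of any of ring_gauge, gauge_pin_1, gauge_pin_2, gauge_pin_3 from where it was at the start of the episode above 0.02 m or angle between any of ring_gauge, gauge_pin_1, gauge_pin_2, gauge_pin_3's own z axis and vertical above 0.5 rad).
It also fails if it takes over 72 s, if anything falls off the work surface, if the arm or the gripper's body presses on something with over 40 N, if the wrist force passes 120 N, or if a joint passes its speed limit or range.

## Working session

There is one attempt and no reset: what is moved stays moved. The work goes in short steps, each a Python script; the robot and the scene stay as the last script left them, time stands still between calls to the robot, and variables do not carry over. Pictures are saved under pics/ and viewed, at most 10 in all, crops included, and the job is handed in when it is done.

```bash
ls; mkdir -p pics
python3 - <<'E'
from rig import manip, claw, optics
import cv2, numpy as np
print(manip.get_t(), manip.grip_point_offset, manip.get_tcp_pos(), manip.get_tool_rot())
for c in ("side","top"):
    im=optics.capture(c); cv2.imwrite(f"pics/{c}0.png",im[:,:,::-1])
    k=optics.get_calibration(c); print(c,k["fov_y"],k["cx"],k["cy"],np.round(k["extrinsics"],3).tolist())
    for n in ("chest","lid_hinge","lid_bar","stay_slot","stay_knob","stay_knee","gauge_block","ring_gauge","gauge_pin_1"):
        print(c,n,[(np.round(d["point"],1).tolist(),round(d["conf"],2)) for d in optics.pinpoint(c,n)])
print(manip.get_t())
E
```

```text
pics
0.0 18.8 [ 229.82953041 -607.29285878  204.57185677] [-9.32321417e-04  9.83687379e-01  1.79883946e-01 -1.89764494e-04]
side 43.21167157068324 324.37395699849395 188.73039017665303 [[-0.885, -0.169, 0.435, 47.847], [-0.466, 0.311, -0.828, 1103.425], [0.004, -0.935, -0.354, 538.06], [0.0, 0.0, 0.0, 1.0]]
side chest [([328.2, 215.6], 0.84)]
side lid_hinge [([297.6, 181.3], 0.55)]
side lid_bar [([379.8, 185.1], 0.75)]
side stay_slot [([349.0, 185.3], 0.56)]
side stay_knob [([379.8, 164.4], 0.65)]
side stay_knee [([374.7, 170.2], 0.64)]
side gauge_block [([314.8, 291.0], 0.61)]
side ring_gauge [([380.8, 265.7], 0.91), ([319.1, 292.6], 0.47)]
side gauge_pin_1 [([442.4, 196.4], 0.61), ([418.0, 193.4], 0.49), ([427.9, 194.4], 0.43)]
top 53.71066566113941 322.699539423464 200.685247071646 [[0.015, -0.992, 0.125, 438.642], [-1.0, -0.016, -0.005, 62.192], [0.007, -0.125, -0.992, 1417.412], [0.0, 0.0, 0.0, 1.0]]
top chest [([332.0, 203.7], 0.9)]
top lid_hinge [([328.5, 173.0], 0.65)]
top lid_bar [([340.8, 236.8], 0.82)]
top stay_slot [([369.0, 201.6], 0.55)]
top stay_knob [([390.1, 218.7], 0.64)]
top stay_knee [([243.1, 243.3], 0.63)]
top gauge_block [([310.0, 143.2], 0.66), ([241.4, 244.9], 0.61)]
top ring_gauge []
top gauge_pin_1 []
1.0
```

View pics/side0.png

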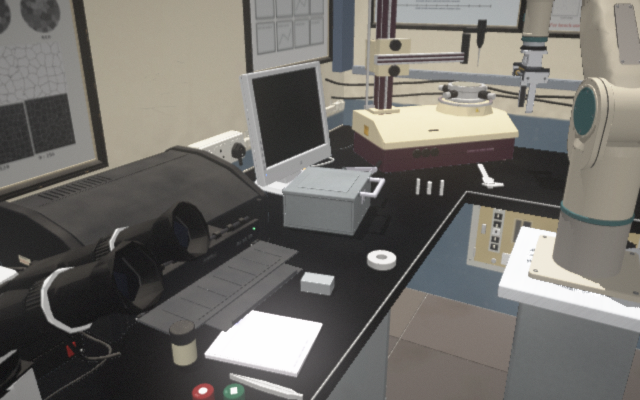

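View pics/top0.png

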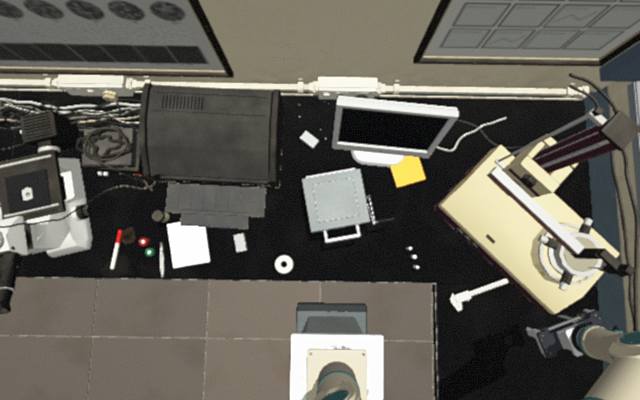

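The side view shows the chest at about (328,200), ring (381,260), block (317,284) and pins (417–442,187). In the top view the chest is at (336,203), with the bar at (340,237) to its front, the stay at (372,210), the near block at (240,243), and a look-alike at (310,140). The pins are at (410–417,248–268).

```bash
cat > h.py <<'E'
from rig import manip, claw, optics
import cv2, numpy as np
from scipy.optimize import least_squares
from scipy.spatial.transform import Rotation as R
def cal(c):
    k=optics.get_calibration(c); E=np.array(k["extrinsics"],float); f=200/np.tan(np.radians(k["fov_y"]/2))
    return f,np.array([k["cx"],k["cy"]]),E
def proj(c,P):
    f,pp,E=cal(c); q=(np.atleast_2d(P)-E[:3,3])@E[:3,:3]; return f*q[:,:2]/q[:,2:]+pp
def onz(c,px,z):
    f,pp,E=cal(c); d=E[:3,:3]@np.r_[(np.array(px)-pp)/f,1]; o=E[:3,3]; return o+d*(z-o[2])/d[2]
def c2w(p,ch):  # chest frame -> world ; ch=x,y,yaw
    c,s=np.cos(ch[2]),np.sin(ch[2]); p=np.atleast_2d(np.array(p,float))
    return np.c_[ch[0]+c*p[:,0]-s*p[:,1],ch[1]+s*p[:,0]+c*p[:,1],p[:,2]]
E
cat > a.py <<'E'
from h import *
PT={"chest":[0,0,0],"lid_hinge":[90,0,87],"lid_bar":[-130,0,92],"stay_slot":[-30,-100,45],"stay_knob":[-97,-161,101]}
acc={}
for i in range(3):
  for c in("side","top"):
    im=optics.capture(c)
    for n in PT:
        for d in optics.pinpoint(c,n)[:1]: acc.setdefault((c,n),[]).append(d["point"])
obs=[(c,n,np.median(v,0)) for (c,n),v in acc.items()]
def res(x): return np.concatenate([(proj(c,c2w(PT[n],x))[0]-p) for c,n,p in obs])
s=least_squares(res,[440,50,0],loss="soft_l1"); ch=s.x
r=res(ch).reshape(-1,2)
for o,e in zip(obs,r): print(o[0],o[1],np.round(o[2],1),np.round(e,1))
print("chest",ch)
np.save("ch.npy",ch)
for c in("side","top"):
    for n in("gauge_block","ring_gauge","gauge_pin_1"):
        for d in optics.regions_of(c,n):
            m=d["pixels"].astype(np.uint8); ys,xs=np.nonzero(m)
            rect=cv2.minAreaRect(np.c_[xs,ys].astype(np.float32))
            print(c,n,round(d["conf"],2),len(xs),np.round([xs.mean(),ys.mean()],1),np.round(rect[2]),np.round(rect[1],1),"w",np.round(onz(c,[xs.mean(),ys.mean()],24 if n=="gauge_block" else 16),0))
# overlay
for c in("side","top"):
    im=optics.capture(c)[:,:,::-1].copy()
    for z,(a,b) in((0,(90,100)),(85,(90,100))):
        q=proj(c,c2w([[-a,-b,z],[a,-b,z],[a,b,z],[-a,b,z]],ch)); cv2.polylines(im,[np.int32(np.round(q*8))],True,(0,0,255),1,shift=3)
    for n,p in PT.items(): cv2.circle(im,tuple(np.int32(np.round(proj(c,c2w(p,ch))[0]))),1,(0,255,0),-1)
    q=np.int32(proj(c,c2w([0,0,50],ch))[0]); 
    cv2.imwrite(f"pics/ov_{c}.png",cv2.resize(im[q[1]-60:q[1]+65,q[0]-100:q[0]+100],None,fx=4,fy=4,interpolation=cv2.INTER_CUBIC))
E
python3 a.py; python3 -c "
import cv2,numpy as np
cv2.imwrite('pics/ov.png',cv2.resize(np.vstack([cv2.imread('pics/ov_side.png'),cv2.imread('pics/ov_top.png')]),(480,600)))"
```

```text
side chest [329.2 216.1] [ 0.1 -1.3]
side lid_hinge [298.  183.5] [-1.3 -3.1]
side lid_bar [380.  187.4] [-0.8  0. ]
side stay_slot [350.3 188.2] [-0.5 -0.8]
top chest [334.6 204.9] [ 0.2 -0.9]
top lid_hinge [331.8 173.5] [-0.8  1.9]
top lid_bar [340.6 237.8] [2.3 1. ]
top stay_slot [369.5 204.6] [-4.5  1.3]
top stay_knob [387.9 220.1] [0.7 0.3]
side stay_knob [378.2 161.2] [0.4 2.8]
chest [606.36480876  11.38599212   6.47757367]
side gauge_block 0.95 629 [317.4 283.1] 8.0 [33.7 19.8] w [452. 362.  24.]
side ring_gauge 0.61 528 [380.9 259.6] 90.0 [21. 29.] w [384. 203.  16.]
side ring_gauge 0.57 5230 [329.6 198.3] 88.0 [ 68.3 100.4] w [641. -58.  16.]
side gauge_pin_1 0.61 57 [428.8 187.2] 11.0 [ 4.7 12.4] w [ 424. -276.   16.]
side gauge_pin_1 0.58 61 [417.9 185.5] 90.0 [13.  4.] w [ 457. -274.   16.]
side gauge_pin_1 0.46 19 [441.6 187.4] 0.0 [2. 9.] w [ 390. -292.   16.]
top gauge_block 0.68 180 [239.7 242.2] 81.0 [17.1 10.7] w [463. 344.  24.]
top gauge_block 0.56 176 [308.9 139.4] 39.0 [17.3 10.3] w [838. 109.  24.]
top ring_gauge 0.7 240 [284.  263.2] 45.0 [17.7 17. ] w [393. 188.  16.]
top gauge_pin_1 0.72 218 [239.9 242.1] 76.0 [19.2 11.9] w [464. 345.  16.]
top gauge_pin_1 0.64 3592 [337.2 201.9] 80.0 [68.8 82.5] w [612.   4.  16.]
```

View pics/ov_top.png

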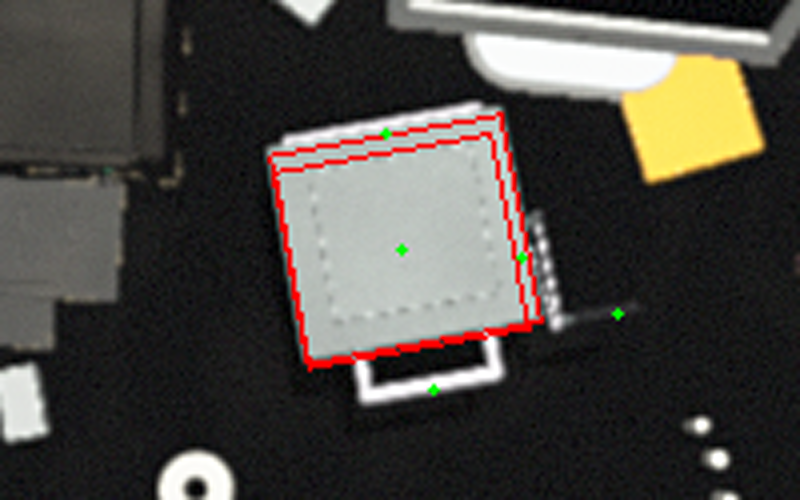

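View pics/ov_side.png

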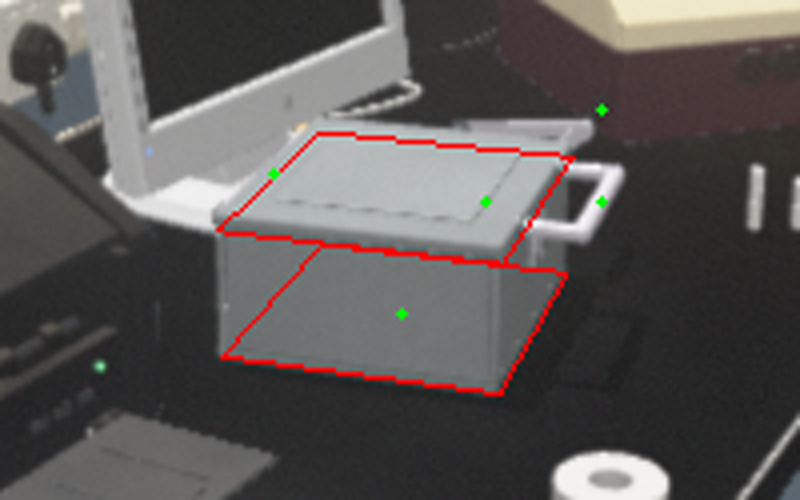

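The overlays agree with both pictures to about 1 px (3 mm), and the chest yaw is 11.1°. Block and ring masks are consistent between the views. Next I check reachability of the plan.

```bash
cat >> h.py <<'E'
GO=manip.grip_point_offset
ch=np.load("ch.npy"); ch[2]=(ch[2]+np.pi)%(2*np.pi)-np.pi
def rot(p,sgn=1,side=False):
    """tool pitched p rad below horizontal in the chest's xz plane, fingers closing in that plane (or along chest y)"""
    z=np.array([np.cos(p),0,-np.sin(p)]); y=sgn*(np.array([0,1.,0]) if side else np.array([np.sin(p),0,np.cos(p)]))
    return R.from_euler("z",ch[2])*R.from_matrix(np.c_[np.cross(y,z),y,z])
def quat(r): q=r.as_quat(); return [q[3],q[0],q[1],q[2]]
def pose(g,p,sgn=1,side=False,beyond=GO):
    """TCP pose so that chest-frame point g lies `beyond` mm behind the TCP"""
    r=rot(p,sgn,side); return (c2w(g,ch)[0]+beyond*r.as_matrix()[:,2]).tolist(),quat(r)
def bar(th,dn=0): return [90-220*np.cos(th)-5*np.sin(th),0,87+220*np.sin(th)+5*np.cos(th)]
E
cat > b.py <<'E'
from h import *
D=np.radians
def t(l,*a,**k):
    s=[]
    for sg in(1,-1):
        q=manip.ik(*pose(*a,sgn=sg,**k)); s.append(None if q is None else np.round(q,2).tolist())
    print(l,s)
for pd in(20,30,40,50,60,70): t(f"bar0 p{pd}",bar(0),D(pd))
for pd in(30,45,60): t(f"bar0 back p{pd}",(np.array(bar(0))-60*np.array([np.cos(D(pd)),0,-np.sin(D(pd))])),D(pd))
for pd in(40,60,80,90): t(f"bar1.4 p{pd}",bar(1.4),D(pd))
for pd in(50,70,90,110): t(f"knobL p{pd}",[29,-161,110],D(pd))
for pd in(30,50,70,90): t(f"knobF p{pd}",[-97,-161,101],D(pd))
t("place",[-40,20,22],D(90),side=True)
for px in((410,248),(413,257),(417,267)): print(onz("top",px,40))
E
python3 b.py
```

```text
bar0 p20 [None, None]
bar0 p30 [None, None]
bar0 p40 [None, None]
bar0 p50 [None, None]
bar0 p60 [None, None]
bar0 p70 [[0.71, 0.8, -1.06, 2.4, 1.8, 0.64, -1.57], [0.71, 0.8, -1.06, 2.4, 1.8, 0.64, 1.57]]
bar0 back p30 [None, None]
bar0 back p45 [None, None]
bar0 back p60 [None, None]
bar1.4 p40 [[0.76, 0.52, -1.05, 2.24, 2.34, 0.43, -2.05], [0.76, 0.52, -1.05, 2.24, 2.34, 0.43, 1.09]]
bar1.4 p60 [[0.32, 0.37, -0.48, 1.93, 0.32, 0.37, -0.15], [-0.2, 0.35, 0.23, 1.94, -0.48, 0.38, -2.55]]
bar1.4 p80 [[0.24, 0.5, -0.47, 1.58, 0.26, 0.95, -0.11], [-0.27, 0.49, 0.33, 1.59, -0.24, 0.93, -2.81]]
bar1.4 p90 [[0.21, 0.6, -0.5, 1.39, 0.29, 1.22, -0.12], [-0.29, 0.59, 0.39, 1.41, -0.23, 1.19, -2.83]]
knobL p50 [[0.98, 1.0, -1.05, 2.12, 2.22, 0.5, -1.46], [0.98, 1.0, -1.05, 2.12, 2.22, 0.5, 1.69]]
knobL p70 [[0.47, 0.72, -0.36, 1.85, 0.33, 0.29, 0.13], [0.12, 0.71, 0.2, 1.86, -0.84, 0.37, -1.94]]
knobL p90 [[0.33, 0.81, -0.29, 1.52, 0.28, 0.86, 0.13], [-0.11, 0.85, 0.51, 1.53, -0.49, 0.88, -2.38]]
knobL p110 [[0.21, 1.0, -0.23, 1.12, 0.28, 1.39, 0.15], [-0.15, 1.07, 0.64, 1.14, -0.4, 1.39, -2.52]]
knobF p30 [None, None]
knobF p50 [[1.17, 0.98, -1.06, 2.38, 2.52, 0.55, -1.67], [1.17, 0.98, -1.06, 2.38, 2.52, 0.55, 1.47]]
knobF p70 [[0.83, 0.71, -0.71, 2.14, 1.24, 0.28, -0.66], [1.02, 0.86, -1.06, 2.14, 1.42, 0.57, 2.35]]
knobF p90 [[0.43, 0.69, -0.29, 1.86, 0.31, 0.64, 0.15], [-0.05, 0.73, 0.47, 1.87, -0.51, 0.66, -2.22]]
place [[0.3, 0.89, -0.63, 1.89, 0.85, 0.65, 0.9], [-0.15, 0.8, 0.1, 1.91, -0.17, 0.44, -1.31]]
[ 452.2524852  -249.55233844   40.        ]
[ 421.49707212 -259.54717156   40.        ]
[ 387.55842569 -272.88919998   40.        ]
```

```bash
cat > c.py <<'E'
from h import *
D=np.radians
q=pose([bar(0)[0],-30,260],D(75),1); print(manip.ik(*q))
manip.move_to(*q); print(manip.get_t(),manip.get_tcp_pos(),np.round(manip.get_joint_pos(),2))
for y in(0,-30):
  for pd in(50,55,60,64,68,72,76):
    o=[]
    for z in(0,40,80):
      g=np.array(bar(0))+[0,y,z]
      j=manip.ik(*pose(g,D(pd),1,beyond=7)); o.append(None if j is None else np.round(j,2).tolist())
    print(y,pd,o)
E
python3 c.py
```

```text
[ 0.50176434  0.26817292 -0.52111058  2.12431046  0.15629528  0.53089728
  0.0828772 ]
5.4167 [489.60865509 -43.36584933 241.69903446] [ 0.5   0.27 -0.52  2.12  0.16  0.53  0.08]
0 50 [None, None, None]
0 55 [None, None, None]
0 60 [None, None, None]
0 64 [None, None, [0.8, 0.52, -1.05, 2.42, 1.7, 0.4, -1.49]]
0 68 [[0.72, 0.77, -1.05, 2.44, 1.87, 0.62, -1.65], [0.75, 0.64, -1.05, 2.4, 1.67, 0.51, -1.47], [0.69, 0.46, -0.88, 2.36, 1.33, 0.31, -1.14]]
0 72 [[0.71, 0.76, -1.06, 2.37, 1.65, 0.61, -1.44], [0.52, 0.51, -0.7, 2.34, 1.35, 0.29, -1.16], [0.54, 0.42, -0.7, 2.3, 0.87, 0.3, -0.68]]
0 76 [[0.37, 0.58, -0.52, 2.31, 1.32, 0.24, -1.13], [0.38, 0.48, -0.52, 2.28, 0.83, 0.27, -0.65], [0.3, 0.38, -0.38, 2.24, 0.33, 0.32, -0.16]]
-30 50 [None, None, None]
-30 55 [None, None, None]
-30 60 [None, None, None]
-30 64 [None, [0.85, 0.66, -1.05, 2.44, 1.91, 0.49, -1.6], [0.84, 0.5, -0.97, 2.4, 1.67, 0.31, -1.38]]
-30 68 [[0.8, 0.78, -1.05, 2.41, 1.84, 0.59, -1.53], [0.83, 0.65, -1.06, 2.38, 1.63, 0.49, -1.34], [0.77, 0.47, -0.88, 2.34, 1.25, 0.3, -0.98]]
-30 72 [[0.79, 0.77, -1.06, 2.35, 1.61, 0.59, -1.32], [0.6, 0.53, -0.7, 2.32, 1.27, 0.28, -1.0], [0.62, 0.43, -0.7, 2.28, 0.79, 0.3, -0.53]]
-30 76 [[0.57, 0.63, -0.7, 2.29, 1.32, 0.35, -1.05], [0.45, 0.49, -0.52, 2.26, 0.75, 0.27, -0.49], [0.39, 0.39, -0.41, 2.22, 0.31, 0.33, -0.06]]
```

```bash
cat > d.py <<'E'
from h import *
D=np.radians
g=np.array(bar(0))+[0,-30,0]
manip.move_to(*pose(g+[0,0,70],D(70),1,beyond=6))
f0=manip.get_wrist_force(); print("f0",f0)
p,_=pose(g,D(70),1,beyond=6)
print(manip.move_linear(p,v=60,force_limit=4),np.array(manip.get_tcp_pos())-p,manip.get_wrist_force()-f0)
cv2.imwrite("pics/s1.png",cv2.resize(optics.capture("side")[110:260,280:480,::-1],None,fx=4,fy=4,interpolation=cv2.INTER_CUBIC))
print(manip.get_t())
E
python3 d.py
```

```text
f0 [0.54790273 0.25094511 0.65008149]
False [ 0.25499287 -0.03670904  0.33928064] [-0.9180896  -0.53527807 -0.08767037]
7.7583
```

View pics/s1.png

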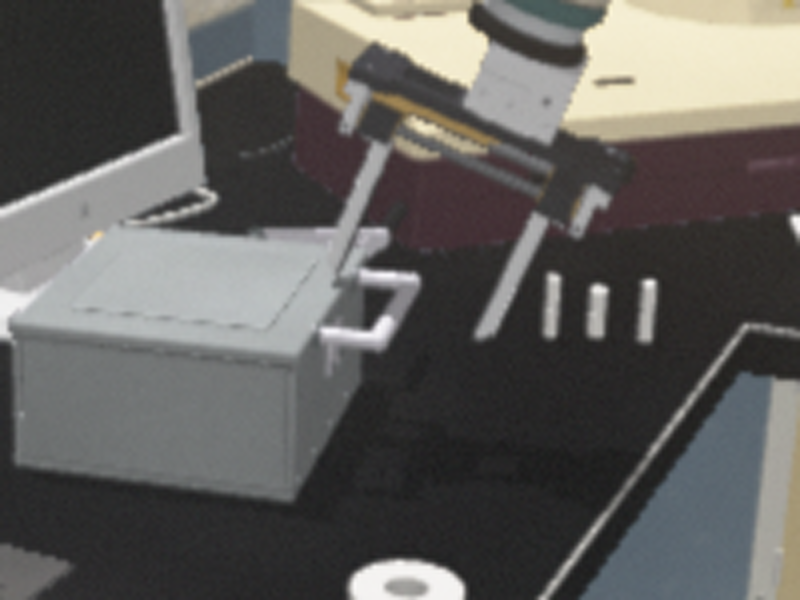

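The rear fingertip sits just over the lid's front edge at crop (340,278), and the front tip is at (485,335). The bar at about (405,300) lies between them. I close gently.

```bash
cat > e.py <<'E'
from h import *
f0=manip.get_wrist_force()
claw.grasp(6)
print("w",manip.get_grip_width()*94,manip.get_finger_force(),"dF",manip.get_wrist_force()-f0,manip.get_tcp_pos(),manip.get_t())
E
python3 e.py
```

```text
w 11.612902872366837 5.999358482658863 dF [ 6.11316259  1.58182235 -0.1078516 ] [489.58860069 -42.2202602   87.50155747] 8.9833
```

```bash
cat > f.py <<'E'
from h import *
u=c2w([1,0,0],[0,0,ch[2]])[0]
for i in range(5):
    f=manip.get_wrist_force(); fx=f@u
    print(np.round(f,1),round(fx,1),np.round(manip.get_tcp_pos(),1),round(manip.get_grip_width()*94,1))
    if fx<2 : break
    manip.move_linear((manip.get_tcp_pos()+u*1.0+[0,0,.2]).tolist(),v=20)
claw.grasp(20); print(manip.get_wrist_force(),manip.get_finger_force(),manip.get_grip_width()*94,manip.get_t())
E
python3 f.py
```

```text
[ 5.6  1.5 -0.3] 5.8 [489.6 -42.2  87.5] 11.6
[-4.2  0.   3.1] -4.1 [489.6 -42.2  87.4] 11.6
[-4.59841819 -1.09634547  3.66854523] 20.00046730041504 11.372316992840398 9.5583
```

```bash
cat > g.py <<'E'
from h import *
D=np.radians
u=c2w([1,0,0],[0,0,ch[2]])[0]; ch[:2]+=0.6*u[:2]; np.save("ch.npy",ch)
claw.grasp(12)
log=[]
def go(th,v,lim):
    b=bar(th); b[1]=-30
    p,q=pose(b,D(70+10*min(th,1.4)/1.4),1,beyond=6)
    hit=manip.move_linear(p,q,v=v,force_limit=lim)
    f=manip.get_wrist_force(); t=np.sin(th)*u+np.cos(th)*np.array([0,0,1]); r=-np.cos(th)*u+np.sin(th)*np.array([0,0,1])
    log.append((th,hit,round(f@t,1),round(f@r,1),round(manip.get_grip_width()*94,1),round(manip.get_t(),1))); print(*log[-1])
    return hit,f@t
for th in np.r_[0.05:1.16:0.11]:
    h,ft=go(th,70,12)
    if h: print("STOP");break
else:
    for th in np.arange(1.18,1.25,0.03): go(th,40,8)
E
python3 g.py
```

```text
0.05 True -1.0 -2.3 11.1 10.0
STOP
```

```bash
sed -i 's/^u=.*/u=c2w([1,0,0],[0,0,ch[2]])[0]/; s/^claw.grasp(12)/print(manip.get_tcp_pos(),manip.get_wrist_force())/; s/go(th,70,12)/go(th,70,None if abs(th-.05)<1e-6 else 14)/' g.py
sed -i 's/    if h: print("STOP");break/    print("  ",np.round(manip.get_wrist_force(),1))\n    if h: print("STOP");break\n    if th<.1: manip.sleep(.2)/' g.py; sed -i 's/np.r_\[0.05:1.16:0.11\]/np.r_[0.05:0.4:0.11]/; s/^else:/if 0:/' g.py
python3 g.py
```

```text
[490.01467676 -42.10170395  96.74494529] [ 2.26650242  0.3153943  -1.14141532]
0.05 False -1.1 -6.3 11.3 10.2
   [ 6.   1.7 -1.4]
0.16 False -1.0 -9.2 11.1 10.9
   [ 8.8  1.9 -2.5]
0.27 False -2.4 -10.9 11.6 11.4
   [ 9.8  1.3 -5.2]
0.38 False -0.9 -15.0 11.5 11.9
   [13.6  1.3 -6.4]
```

```bash
cat > g2.py <<'E'
exec(open("g.py").read().split("for th in")[0])
th=0.38
for i in range(6):
    fx=manip.get_wrist_force()@u
    if abs(fx)<2.5: break
    ch[:2]+=u[:2]*0.08*fx; go(th,30,None)
print("ch",ch); 
for th in np.r_[0.48:1.17:0.1]:
    h,ft=go(th,70,14)
    fx=manip.get_wrist_force()@u
    if th<.8: ch[:2]+=u[:2]*0.06*fx
    if h: print("STOP");break
np.save("ch.npy",ch); print(ch)
E
python3 g2.py
```

```text
[505.89727207 -38.9204868  169.24721592] [13.62042435  1.27805713 -6.38979342]
0.38 False -2.2 -10.8 11.5 12.2
0.38 False -1.4 -8.8 11.6 12.4
0.38 False -2.8 -7.6 11.3 12.7
0.38 False -2.0 -6.6 11.3 12.9
0.38 False -2.1 -7.1 11.2 13.2
0.38 False -1.3 -7.0 11.4 13.4
ch [6.10698701e+02 1.22392245e+01 1.94388363e-01]
0.48 False -1.6 -10.0 11.7 13.9
0.58 False -1.4 -10.0 11.3 14.3
0.6799999999999999 False -1.7 -8.8 11.5 14.8
0.7799999999999999 False -1.9 -3.8 11.7 15.2
0.8799999999999999 False -1.0 6.2 11.5 15.7
0.9799999999999999 False -2.3 6.8 11.1 16.2
1.0799999999999998 False -2.0 7.1 11.2 16.6
[6.12041195e+02 1.25035271e+01 1.94388363e-01]
```

```bash
cat > g3.py <<'E'
exec(open("g.py").read().split("for th in")[0])
go(1.16,50,10); go(1.22,40,8)
th=1.22
while th<1.50:
    th+=0.02
    h,ft=go(th,20,5)
    if ft<-6: print("STOPPED",h,th); break
print(manip.get_tcp_pos(),manip.get_wrist_force())
E
python3 g3.py
```

```text
[601.48723251 -20.31471963 277.72143304] [-4.95121485 -1.58258854  5.32399672]
1.16 False -1.2 6.4 11.7 17.1
1.22 False -1.5 6.8 11.5 17.6
1.24 False -0.9 6.6 11.3 17.9
1.26 False -0.5 6.0 11.7 18.3
1.28 False -0.3 6.2 11.4 18.7
1.3 False 0.2 6.1 11.4 19.1
1.32 False 0.6 5.9 11.5 19.4
1.34 False 1.0 4.5 11.4 19.8
1.36 False -2.5 7.8 11.5 20.1
1.3800000000000001 False -5.4 11.0 11.3 20.5
1.4000000000000001 False -8.6 12.7 11.5 20.9
STOPPED False 1.4000000000000001
[662.57808985  -8.33454745 298.56292206] [-10.14414575  -3.32039234  11.09823445]
```

```bash
cat > g4.py <<'E'
exec(open("g.py").read().split("for th in")[0])
for th in(1.385,1.37,1.36,1.35,1.34,1.33):
    h,ft=go(th,20,None)
    if ft>2.5: break
im=optics.capture("side"); cv2.imwrite("pics/s2.png",cv2.resize(im[60:230,260:460,::-1],None,fx=3.5,fy=3.5,interpolation=cv2.INTER_CUBIC))
for c in("side","top"):
    if c=="top": optics.capture(c)
    for n in("stay_knob","stay_knee"): print(c,n,[(np.round(d["point"],1).tolist(),round(d["conf"],2)) for d in optics.pinpoint(c,n)])
    print(proj(c,c2w([29,-161,110],ch)),proj(c,c2w([-20,-161,132],ch)))
E
python3 g4.py
```

```text
[662.57808985  -8.33454745 298.56292206] [-10.14414575  -3.32039234  11.09823445]
1.385 False -6.1 11.0 11.5 21.2
1.37 False -3.6 9.4 11.5 21.5
1.36 False -2.1 7.7 11.6 21.8
1.35 False -0.9 5.4 11.2 22.0
1.34 False 2.1 5.5 11.5 22.3
1.33 False 5.0 2.5 11.7 22.6
side stay_knob [([337.7, 157.5], 0.58)]
side stay_knee [([332.2, 162.8], 0.68)]
[[333.52864646 156.74782949]] [[350.25766214 150.84738876]]
top stay_knob []
top stay_knee []
[[381.27149342 181.63593445]] [[385.22704228 194.93185543]]
```

View pics/s2.png

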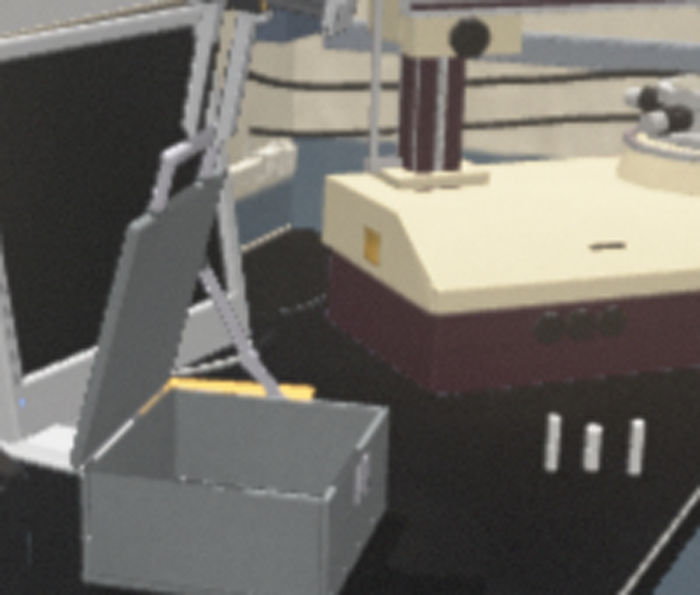

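The lid stands open with the stay nearly straight, its bar running from crop (205,265) to (275,390). At 1.33 rad it takes 5 N of downward push, so it is locked. I release at zero load and go for the block.

```bash
cat > i.py <<'E'
exec(open("g.py").read().split("for th in")[0])
go(1.343,20,None)
claw.ungrasp()
t=np.array(manip.get_tcp_pos())
manip.move_linear((t+[0,0,70]).tolist(),v=150)
ch=np.array([607.5,11.6,ch[2]]); np.save("ch.npy",ch)
manip.sleep(.4)
im=optics.capture("side")
for n in("stay_knob","stay_knee","lid_bar","lid_hinge","stay_slot","chest"): print(n,[(np.round(d["point"],1).tolist(),round(d["conf"],2)) for d in optics.pinpoint("side",n)][:1])
print(proj("side",c2w([[26.5,-161,107.7],[26.5,-120,107.7],[90-220*np.cos(1.366)-5,0,303],[90,0,87],[-30,-100,45],[0,0,0]],ch)).round(1))
# block from top image (no arm nearby)
im=optics.capture("top")
for d in optics.regions_of("top","gauge_block"):
    m=d["pixels"]; ys,xs=np.nonzero(m); P=np.array([onz("top",(x,y),24)[:2] for x,y in zip(xs,ys)],np.float32)
    print(d["conf"],len(xs),P.mean(0),cv2.minAreaRect(P))
print(manip.get_t(),manip.get_tcp_pos())
cv2.imwrite("pics/t3.png",cv2.resize(im[180:300,200:430,::-1],None,fx=3.4,fy=3.4,interpolation=cv2.INTER_CUBIC))
E
python3 i.py
```

```text
[651.43651305 -10.47587539 296.18480612] [ 4.18224506 -1.04040001  4.33521165]
1.343 False 1.4 6.5 11.7 23.1
stay_knob [([441.4, 192.9], 0.64)]
stay_knee [([329.6, 165.9], 0.62)]
lid_bar [([315.9, 99.5], 0.95)]
lid_hinge [([299.0, 182.1], 0.59)]
stay_slot [([351.9, 186.8], 0.74)]
chest [([328.2, 215.7], 0.76)]
[[335.9 157.7]
 [332.  161.9]
 [314.1  99.7]
 [296.3 180.4]
 [349.4 187.3]
 [328.9 214.7]]
0.69 168 [462.06146 342.8269 ] ((463.0220031738281, 343.00628662109375), (57.72414779663086, 36.625858306884766), 12.154276847839355)
0.63 179 [837.85596 108.99846] ((838.0798950195312, 109.53990173339844), (63.396453857421875, 39.09991455078125), 51.52650833129883)
25.9167 [653.70520328  -9.87521808 366.57936086]
```

View pics/t3.png

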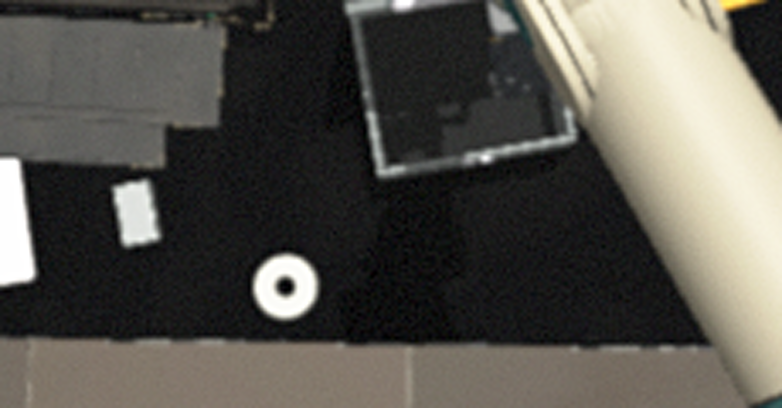

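Block at (463,343), yaw 12°, and the interior of the open chest is visible in the crop (360–570, 0–175). I fetch the block.

```bash
cat > j.py <<'E'
from h import *
manip.move_linear([500,80,340],v=250)
def down(yaw,sg=1):
    y=sg*np.array([-np.sin(yaw),np.cos(yaw),0]); z=np.array([0,0,-1.]); return quat(R.from_matrix(np.c_[np.cross(y,z),y,z]))
yaw=np.radians(12); p=np.array([463,343,0.])
c=[(np.abs(np.array(j)-manip.get_joint_pos()).max(),s) for s in(1,-1) if (j:=manip.ik((p+[0,0,120]).tolist(),down(yaw,s))) is not None]
print(c); sg=min(c)[1]
manip.move_to((p+[0,0,120]).tolist(),down(yaw,sg))
print(manip.move_linear((p+[0,0,4]).tolist(),v=80,force_limit=6),manip.get_tcp_pos())
claw.grasp(20); print("w",manip.get_grip_width()*94,manip.get_finger_force(),manip.get_wrist_force(),manip.get_t())
manip.move_linear((p+[0,0,160]).tolist(),v=150)
print("w",manip.get_grip_width()*94,manip.get_finger_force(),manip.get_t())
print([ (s,manip.ik(*pose([-35,20,6+22.8+a],np.pi/2,s,True))) for s in(1,-1) for a in (0,130)])
E
python3 j.py
```

```text
[(np.float64(0.7416155757842107), 1), (np.float64(2.019391191449109), -1)]
False [463.28093255 343.23367945   4.48454944]
w 33.57233716396955 19.999883472919464 [-1.25573776  1.97864628 -0.42242075] 30.6333
w 33.660796902354555 19.999362230300903 31.825
[(1, array([ 0.48739672,  1.03204856, -1.00507953,  1.86843556,  1.11461582,
        0.93933181,  0.69565656])), (1, array([ 0.55837684,  0.86857328, -1.15234701,  1.79430974,  0.8933893 ,
        1.10888296,  0.84979011])), (-1, array([-0.23231414,  0.80916289,  0.22128693,  1.88965153, -0.3508687 ,
        0.4804063 , -1.14084332])), (-1, array([-0.35125264,  0.62858998,  0.40601342,  1.82071917, -0.34308787,
        0.7619773 , -1.14010992]))]
```

```bash
cat > k.py <<'E'
from h import *
P,q=pose([-35,20,6+4.5],np.pi/2,1,True,beyond=0); P=np.array(P)
manip.move_to((P+[0,0,150]).tolist(),q); print(manip.get_tcp_pos(),manip.get_t())
manip.move_linear((P+[0,0,8]).tolist(),v=90,force_limit=8)
print(manip.move_linear((P+[0,0,-3]).tolist(),v=15,force_limit=4),manip.get_tcp_pos()-P,manip.get_wrist_force())
claw.ungrasp(); manip.move_linear((P+[0,0,130]).tolist(),v=120)
print(manip.get_wrist_force(),manip.get_t())
optics.capture("side")
for n in("stay_knob","lid_bar"): print(n,[(np.round(d["point"],1).tolist(),round(d["conf"],2)) for d in optics.pinpoint("side",n)])
print([ (s,pd,manip.ik(*pose([26.5-3,-161,107.7+a],np.radians(pd),s))) for s in(1,-1) for pd in(80,90) for a in (0,90)])
E
python3 k.py
```

```text
[569.10296885  26.65952713 160.80074109] 33.0917
True [-0.04748892 -0.09143501 -0.51595096] [0.44877554 0.17035569 6.3795241 ]
[ 0.04747693  0.28823991 -0.24035731] 37.675
stay_knob []
lid_bar [([316.0, 98.1], 0.74), ([430.2, 193.5], 0.33)]
[(1, 80, array([ 0.64231841,  0.84790221, -0.75658296,  1.69700306,  0.7768975 ,
        0.72711505, -0.26165254])), (1, 80, array([ 0.68754035,  0.74968247, -0.84301089,  1.62446559,  0.65680293,
        0.88408839, -0.16476217])), (1, 90, array([ 0.56405752,  0.9022562 , -0.74061521,  1.52216892,  0.68564766,
        0.99039827, -0.17877866])), (1, 90, array([ 0.58442546,  0.80677094, -0.79169334,  1.44806879,  0.60139546,
        1.13863208, -0.11217235])), (-1, 80, array([ 0.83178614,  1.06714282, -1.2292828 ,  1.69157049,  1.17045521,
        1.06111331,  2.61643773])), (-1, 80, array([ 0.78082069,  0.83633411, -1.06128278,  1.62182516,  0.83951246,
        0.99661392,  2.83902394])), (-1, 90, array([ 0.74343107,  1.11552647, -1.23541785,  1.51648415,  1.07828901,
        1.29605593,  2.71078184])), (-1, 90, array([ 0.68925851,  0.90497268, -1.0609578 ,  1.44470351,  0.80419181,
        1.26288738,  2.88525479]))]
```

Run:
```python
from h import *
def tri(a,b):
    L=[(c,)+tuple(x) for c,x in(("side",a),("top",b))]
    return least_squares(lambda P: np.concatenate([proj(c,P)[0]-[u,v] for c,u,v in L]),[700,-100,100])
for a,b in(((328,158),(428,157)),((262,182),(334,148)),((327,62),(457,108))):
    s=tri(a,b); print(s.x.round(0),s.fun.round(1))
print(c2w([26,-161,108],ch))
```

```text
[ 778. -316.   42.] [ 0.7  0.1 -0.3 -0.7]
[805.  23.  61.] [ 1.7  0.3 -1.1 -1.9]
[ 821. -325.  353.] [-8.6 -1.3  3.4  7. ]
[[ 664.11011511 -141.34539832  108.        ]]
```

```bash
cat > l.py <<'E'
from h import *
D=np.radians
K=np.array([26.5-3,-161,107.7])
manip.move_linear(pose([-110,-60,220],np.pi/2,1,True)[0],v=250)
manip.move_to(*pose([-40,-161,210],D(85),1))
manip.move_linear(pose(K+[0,0,90],D(85),1)[0],v=200)
f0=manip.get_wrist_force()
p=pose(K,D(85),1)[0]
print(manip.move_linear(p,v=80,force_limit=4),np.array(manip.get_tcp_pos())-p,manip.get_wrist_force()-f0,manip.get_t())
cv2.imwrite("pics/s4.png",cv2.resize(optics.capture("side")[60:230,260:460,::-1],None,fx=3.5,fy=3.5,interpolation=cv2.INTER_CUBIC))
cv2.imwrite("pics/t4.png",cv2.resize(optics.capture("top")[130:260,290:450,::-1],None,fx=4,fy=4,interpolation=cv2.INTER_CUBIC))
E
python3 l.py
```

```text
False [0.50950764 0.02168071 0.64661116] [ 0.12883975 -0.69362369  0.64731166] 41.2917
```

View pics/s4.png

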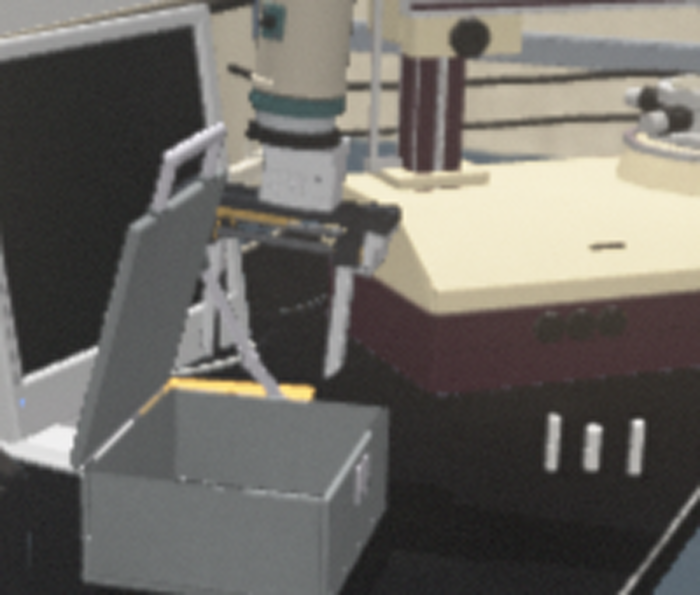

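Fingers straddle the knee, with tips at crop (335,375) and about (230,340), and the lid is still open. I close lightly.

```bash
cat > m.py <<'E'
from h import *
f0=manip.get_wrist_force(); claw.grasp(8)
print(manip.get_grip_width()*94,manip.get_finger_force(),manip.get_wrist_force()-f0,manip.get_tcp_pos(),manip.get_t())
E
python3 m.py
```

```text
11.641141423760285 8.000578880310059 [ 3.83989344 -0.36122266  2.21766631] [ 665.78851831 -140.97175046   90.19509252] 42.6167
```

```bash
cat > n.py <<'E'
from h import *
import sys
D=np.radians; u=c2w([1,0,0],[0,0,ch[2]])[0]; uz=np.array([0,0,1])
F=np.array([-32,42.])
def step(ph,v,lim=None):
    a=D(ph); k=[F[0]+88*np.cos(a),-161,F[1]+88*np.sin(a)]
    h=manip.move_linear(*pose(k,D(85-15*np.clip((ph-50)/80,0,1)),1),v=v,force_limit=lim)
    f=manip.get_wrist_force(); t=-np.sin(a)*u+np.cos(a)*uz; r=np.cos(a)*u+np.sin(a)*uz
    print(ph,h,"t",round(f@t,1),"r",round(f@r,1),round(manip.get_grip_width()*94,1),round(manip.get_t(),1)); return h
if __name__=="__main__":
    for ph in(54,58,62,66,70): 
        if step(ph,20,20): sys.exit("STOP")
    claw.grasp(20)
    for ph in(75,80,85): step(ph,25,25)
E
python3 n.py
```

```text
54 False t -3.0 r 1.6 11.6 43.1
58 False t -1.6 r 0.6 11.4 43.5
62 False t -2.1 r -0.6 12.0 44.0
66 False t -1.4 r -1.6 11.3 44.4
70 False t 0.1 r -3.6 11.8 44.9
75 False t -0.1 r -4.2 11.1 45.6
80 False t 1.6 r -4.0 11.2 46.0
85 False t 0.9 r -3.6 11.6 46.4
```

```bash
cat > o.py <<'E'
from n import *
claw.grasp(30)
for ph in range(90,127,4):
    if step(ph,28,30): sys.exit("STOP")
E
python3 o.py
```

```text
90 False t 1.7 r -3.8 10.9 47.1
94 False t 1.6 r -1.4 11.3 47.4
98 False t 1.6 r -1.1 11.1 47.8
102 False t 3.3 r 1.5 11.2 48.1
106 False t 4.3 r 4.5 11.1 48.5
110 False t 3.0 r 4.6 11.0 48.9
114 False t 3.7 r 3.5 10.8 49.2
118 False t 4.8 r 1.9 10.5 49.6
122 False t 4.0 r 3.6 11.0 49.9
126 False t 5.3 r 3.4 10.7 50.3
```

```bash
cat > p.py <<'E'
from n import *
for ph in np.arange(128,142,1):
    step(ph,8,20)
    f=manip.get_wrist_force(); a=D(ph)
    if f@(-np.sin(a)*u+np.cos(a)*uz)<-5: break
cv2.imwrite("pics/s5.png",cv2.resize(optics.capture("side")[100:250,270:450,::-1],None,fx=4,fy=4,interpolation=cv2.INTER_CUBIC))
E
python3 p.py
```

```text
128 False t 4.1 r 2.0 11.0 50.8
129 False t 3.9 r 2.7 10.7 51.1
130 False t 4.3 r 3.8 11.1 51.5
131 False t 4.2 r 3.6 11.1 51.8
132 False t 3.9 r 4.3 11.5 52.2
133 False t 3.7 r 3.8 11.0 52.5
134 False t 3.7 r 5.7 11.2 52.9
135 False t 2.7 r 4.8 11.2 53.2
136 False t 2.3 r 6.5 10.9 53.5
137 False t 1.3 r 6.9 11.2 53.9
138 False t -0.8 r 7.0 11.2 54.2
139 False t -1.9 r 8.4 10.7 54.6
140 False t -5.0 r 9.9 10.9 54.9
141 False t -7.2 r 11.0 11.1 55.2
```

View pics/s5.png

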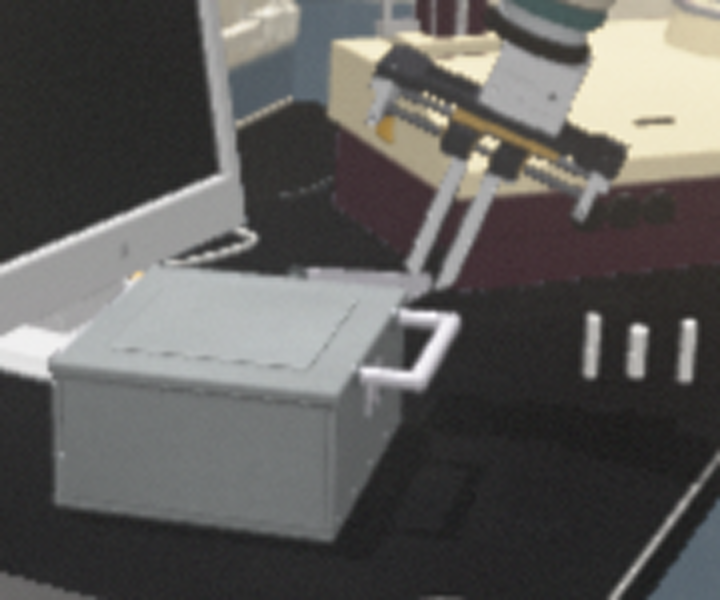

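The lid looks fully shut, with its plate flush on the rim and the bar at crop (430,345), and the knob has met its stop. I release, retreat, and hand in once a check of the picture agrees.

```bash
cat > q.py <<'E'
from n import *
step(139,10)
claw.ungrasp()
q=manip.get_tool_rot(); z=R.from_quat([q[1],q[2],q[3],q[0]]).as_matrix()[:,2]
manip.move_linear((np.array(manip.get_tcp_pos())-100*z).tolist(),v=100)
optics.capture("side")
print([(np.round(d["point"],1).tolist(),round(d["conf"],2)) for d in optics.pinpoint("side","lid_bar")],proj("side",c2w([[*bar(0)],[*bar(.1)]],ch)).round(1),manip.get_wrist_force(),manip.get_t())
cv2.imwrite("pics/s6.png",cv2.resize(optics.capture("side")[100:250,270:450,::-1],None,fx=4,fy=4,interpolation=cv2.INTER_CUBIC))
E
python3 q.py
```

```text
139 False t -2.5 r 7.1 10.9 55.8
[([378.8, 185.7], 0.59)] [[378.8 187.4]
 [378.9 179.1]] [-0.59488379  0.22378138  0.30837583] 58.3167
```

View pics/s6.png

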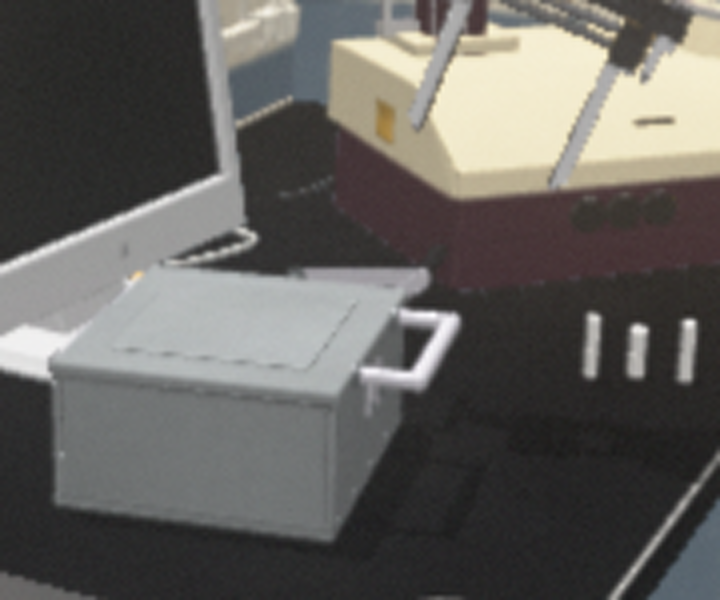

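The lid is shut with the bar in the same place as before release (430,345), the pins are upright at (590–690,345), and the gripper is clear.

```bash
python3 -c "
from rig import manip
print(manip.finish_job(), manip.get_t())"
```

```text
the job is handed in; nothing more can be done
the job is handed in; nothing more can be done
```

I handed the job in at about 58 s of robot time: the block was set down inside the chest, and the last picture shows the lid shut, the pins upright and the gripper clear; the hand-in returned no verdict, and I did not look at the block after placing it or recheck the ring gauge.

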